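Make the bench can filler ready: leg out, head clamped

ROBOT

A 7-joint arm with a two-finger parallel gripper is mounted at the origin on the work surface. World frame = base frame: x ahead of the robot, y to its left, z up, the work surface at z = 0. Lengths are in m, angles in rad, forces in N, time in s.
With the tool pointing down it reaches from about 0.425 to 0.875 m from the base axis. Payload 4.7 kg.
Tool frame: the origin (TCP) lies on the centre line of the jaws, within the pads' length; the fingertips stand 17 mm ahead of it and the grasp point (between the pads) lies 2 mm behind it (arm.tip_reach is the z of the fingertips in the tool frame, in m); z points along the fingers, y is the line along which they close (so a half turn about z gives the same grasp; the last joint's range is limited). The gripper opens to 87 mm and grips with 3 to 60 N. Pads are 19 mm wide; open, the fingers measure 117 mm over their backs; the gripper's body (75 mm by 190 mm) begins 51 mm behind the grasp point.
Start: joints at [1.325, 0.321, -0.07, 1.45, 0.023, 1.371, -0.057], TCP at [0.167, -0.628, 0.24] pointing down, gripper open.
Joint ranges: [-2.86, 2.86], [-0.3, 2.09], [-1.38, 1.24], [0.06, 2.45], [-1.56, 4.7], [0.09, 2.05], [-2.69, 2.69]. Speed limits (rad/s): [2.57, 2.57, 3.14, 3.14, 3.14, 3.14, 3.14].

INTERFACE

Orientations are given as [roll, pitch, yaw] about the fixed x, y, z axes, in that order (R = Rz(yaw) Ry(pitch) Rx(roll)).
In Python, from workcell import readout, vision, order, arm gives the robot as it stands. The module is installed in compiled form; this text tells all that it offers.
- The arm moves only by the tool servo_tool, never from a script. Its argument "moves" is a list of rows, each an object of numbers: "x", "y", "z": the shift along the tool's x, y, z in m; "yaw": the turn about the tool's z in rad. In form: [{"x": .., "y": .., "z": .., "yaw": ..}, ...]. A call has 1 to 20 rows; each row is the pose to reach, as a shift and turn from the pose commanded when the call began, along the tool's axes at that moment; what a row does not reach only later rows make up. A row lasts 1/12 s, in which the tool goes at most 41.7 mm and 7.16 degrees, less where a joint would pass 70% of its speed; a pose out of reach is approached as far as the arm can. A call with a gripper value outside its range is refused whole. "jaw" is the opening, from 0 (shut) to 1 (fully open), set as the call begins (left out, the last holds). The fingers move at their own pace and stop on an object; the grip force is fixed at half the most. Time passes only in rows, so rows that repeat a pose let the fingers close. It gives the time, the measured TCP pose, the force, the opening and the grip force at its end, in the units of the state.
- readout.read_state(): the state, without advancing time (a new reading comes with each control period).
- vision.read_camera(name): name is "scene" or "top" or "wrist"; returns (picture, depth): 384x512x3 uint8, blue, green, red; 384x512 float32, m along the optical axis (not along the pixel's ray), 0 where there is no reading.
- vision.camera_model(name): a dict with "K" (3x3 intrinsics, pixels), "distortion" ([k1, k2, p1, p2, k3] as OpenCV has them; the pictures are not rectified), "world_to_cam" (4x4, takes a point from world to camera coordinates). Camera axes: x right, y up, looking along -z (the intrinsics and any distortion apply to the point x, -y, -z); pixel columns grow to the right and rows downward; lengths in m; the calibration is good to about 2 mm. A picture is of the moment at which its call begins: read the wrist's pose just before it. camera_model takes no time and is no camera call; for the wrist camera it gives the pose at the moment of the call.
- order.job_done(): hands the job in; it is judged then, once.
The state is a dict: "clock": time; "qpos": joint angles; "joint_vel": joint speeds; "joint_efforts": joint torques, N m; "tcp_pos": TCP position; "tool_rot": TCP orientation; "wrist_force": force on the tool from outside, world axes, zero at the start; "torque": the same for the moment, N m; "grip_width": opening from 0.0 (shut) to 1.0 (fully open); "grip_force": force on a finger pad.
Only numpy, scipy, OpenCV 4.12 (cv2) and the standard library are available. Lean on these libraries where they do the work, as an engineer would, in place of code of your own. Each camera call takes 0.05 s, during which the arm holds its last target. There are 200 camera calls.

TASK

Get the bench can filler ready for work: first swing its folded stabiliser leg all the way out until it snaps into its end stop, then push the small clamp lever on its head fully down. Leave the cans and the bottle where they stand, and let go of everything at the end.

Things in the scene. Friction and masses are not known exactly. Their poses are not given: they have to be found in the camera images.
- filler: Bench can filler, heavy, fixed: pale green base plate 250 (x) x 120 (y) x 22 mm high, steel column 30 mm thick, 320 mm high at x = +70, green head 56 mm wide from x = -55 to +98, top at z = 222 mm. Origin under the base centre, on the table; z up. A steel leg on each long side: the +y one is fixed, already out at right angles, as an example; the -y one is folded and is to be swung.
- leg (a joint): Angle of the folded leg, grows anticlockwise from above: -0.3 = folded along the filler's side to its -x, 1.27 = pointing to its -y, 1.3 rad = end stop. Starts at -0.2 to 0.2. Light friction (under 1 N at the knob); from 0.7 rad a spring resists with about 2 N at the knob, up to 1.1 rad; past that it snaps the leg on to the stop and keeps it there.
- leg_knob (a point): Centre of the black knob at the leg's free end, 140 mm from the hinge: upright cylinder 30 mm in diameter, from 44 to 86 mm above the table, this point at 65 mm. The leg below it is a bar 24 mm wide with its top 36 mm above the table. The frame turns with the leg: its +x points to the hinge, z up.
- leg_hinge (a point): Point on the leg's upright hinge axis, 65 mm above the table, at x = +45, y = -130 mm of the filler (the pin's top is at 44 mm; nothing stands at this point).
- lever (a joint): Angle of the clamp lever about its level hinge on top of the head: 0 = raised, 1.1 rad (63 degrees) above level; grows as the lever goes down; 1.1 = fully down, level, at its stop. It starts between 0 and 0.3, stays where it is left, and takes about 2 to 4 N on the ball.
- lever_tip (a point): Centre of the black ball, 28 mm in diameter, at the end of the clamp lever, 90 mm from its hinge. The lever, a 12 mm round bar, leans to the filler's +y, and when down it points straight to +y, free of the base, 232 mm above the table.
- lever_hinge (a point): Point on the lever's hinge axis, at x = +20, y = +20 mm of the filler, 232 mm above the table; the axis runs along the filler's x.
- can_a: Plain aluminium drinks can, 66 mm in diameter, 122 mm high, standing; origin under its centre. Leave alone.
- can_b: Another such can. Leave alone.
- beer: Brown glass bottle, 62 mm in diameter, 200 mm high, standing; origin under its centre. Leave alone.

How it is judged:
On the way, in this order (a step that is already met when the one before it is completed fails the run):
1. the leg is swung out past its detent, on to its end stop (value of joint leg above 1.23 rad), for 0.2 s.
2. the clamp lever is then pushed fully down (value of joint lever above 0.98 rad), for 0.2 s.
At the end, for the whole second after the job is handed in: The leg rests at its end stop (joint above 1.23 of 1.3 rad), the clamp lever is down (joint above 0.98 of 1.1 rad), both let go, and the cans and the bottle stand upright within 30 mm of where they were (value of joint leg above 1.23 rad and value of joint lever above 0.98 rad and angle between each of can_a, can_b, beer's own z axis and vertical below 0.1 rad); the robot touches nothing.
It fails at once if a can or the bottle is moved more than 30 mm (distance of any of can_a, can_b, beer from where it was at the start of the episode above 0.03 m).
It also fails if it takes over 48 s, if anything falls off the work surface, if the arm or the gripper's body presses on something with over 40 N, if the wrist force passes 120 N, or if a joint passes its speed limit or range.

## Working session

There is one attempt and no reset: what is moved stays moved. The work goes in short steps, Python scripts to look and compute and a tool call to move; the robot and the scene stay as the last step left them, time stands still between calls to the robot, and variables do not carry over. Pictures are saved under pics/ and viewed, at most 10 in all, crops included, and the job is handed in when it is done.

Besides the shell and the picture viewer there is one more tool, called after "Request:" as a command line: name --argument value ..., lists and objects as JSON in quotes. servo_tool: Moves the arm, as the interface text tells. Its arguments: {"type":"object","properties":{"moves":{"type":"array","items":{"type":"object","properties":{"x":{"type":"number"},"y":{"type":"number"},"z":{"type":"number"},"yaw":{"type":"number"}}}},"jaw":{"type":"number"}},"required":["moves"]}

```bash
mkdir -p pics; cat > h.py <<'E'
import numpy as np,cv2
from workcell import readout,vision,order,arm
def cloud(name):
    m=vision.camera_model(name); img,d=vision.read_camera(name)
    h,w=d.shape; u,v=np.meshgrid(np.arange(w),np.arange(h))
    K=np.array(m["K"]); D=np.array(m["distortion"],float)
    p=cv2.undistortPoints(np.stack([u,v],-1).reshape(-1,1,2).astype(np.float64),K,D).reshape(h,w,2)
    c=np.stack([p[...,0]*d,-p[...,1]*d,-d],-1)
    T=np.linalg.inv(np.array(m["world_to_cam"]))
    P=c@T[:3,:3].T+T[:3,3]; P[d<=0]=np.nan
    return img,d,P
E
python3 - <<'E'
from h import *
s=readout.read_state();print(s)
ims=[]
for n in("scene","top"):
    img,d,P=cloud(n); np.savez("c_"+n,img=img,P=P)
    m=vision.camera_model(n);T=np.linalg.inv(m["world_to_cam"]);print(n,T[:3,3],np.isnan(P).mean())
    cv2.imwrite(f"pics/{n}0.png",img)
E
```

```text
{'clock': 0.0, 'qpos': array([ 1.32508041,  0.32181284, -0.07009305,  1.45169456,  0.02264664,
        1.37078305, -0.05690659]), 'joint_vel': array([-0.00065156,  0.00037105, -0.00018355, -0.00085435, -0.00086088,
       -0.00088005, -0.00122063]), 'joint_efforts': array([ 7.66321159e-05, -4.91289783e+01, -4.04128879e-01, -3.12522411e+01,
       -6.40806416e-02,  4.39082785e-02,  2.06692084e-04]), 'tcp_pos': array([ 0.16679439, -0.62769169,  0.23845834]), 'tool_rot': array([-3.13968704e+00,  1.41884601e-04,  2.59857674e-01]), 'wrist_force': array([ 0.39046632, -0.13474935,  0.32153513]), 'torque': array([-0.01348289,  0.01579802,  0.0135718 ]), 'grip_force': 0.0, 'grip_width': 0.9973571663462801}
scene [0.90820265 0.6641426  0.9763287 ] 0.0042266845703125
top [0.49813215 0.20271881 1.16975982] 0.0037892659505208335
```

View pics/scene0.png

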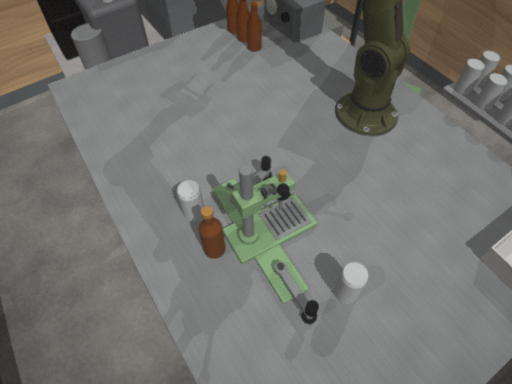

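View pics/top0.png

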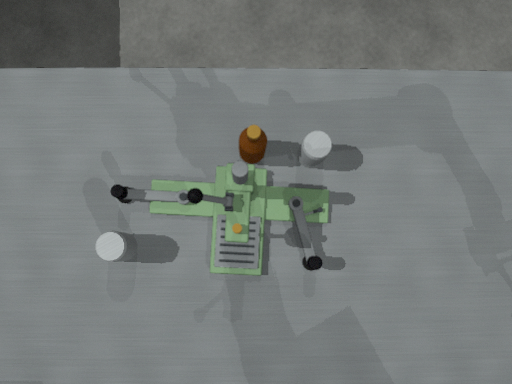

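The top view (robot at the bottom, +y to the left) shows:
- filler column at (240,172)
- folded leg from hinge (296,203) to knob (312,262)
- lever ball at (195,196)
- fixed leg knob at (118,191)
- bottle at (253,143)
- cans at (316,147) and (112,247)

In the scene view the folded knob is at (266,162), the ball at (283,191) and the fixed knob at (311,310).

```bash
python3 - <<'E'
from h import *
from scipy.optimize import least_squares
C={n:np.load(f"c_{n}.npz") for n in("top","scene")}
def box(n,u,v,r):
    P=C[n]["P"][v-r:v+r+1,u-r:u+r+1].reshape(-1,3);I=C[n]["img"][v-r:v+r+1,u-r:u+r+1].reshape(-1,3).astype(int)
    return P,I
for n,pts in {"top":dict(knob=(314,263,10),ball=(195,196,9),fix=(118,191,9)),"scene":dict(knob=(266,162,8),ball=(283,191,8),fix=(311,310,9))}.items():
    for k,(u,v,r) in pts.items():
        P,I=box(n,u,v,r); m=(I.max(1)<45)&(P[:,2]>.04); Q=P[m]
        zt=np.nanpercentile(Q[:,2],95); T=Q[Q[:,2]>zt-.008]
        print(n,k,len(Q),"ztop",zt.round(3),"topmean",T.mean(0).round(4))
        if k=="ball":
            r_=least_squares(lambda c:np.linalg.norm(Q-c,axis=1)-.014,Q.mean(0)-[0,0,.01],loss="soft_l1",f_scale=.002);print("  sphere",r_.x.round(4))
        else:
            r_=least_squares(lambda c:np.linalg.norm(T[:,:2]-c,axis=1).clip(.015)-.015,T[:,:2].mean(0));
# columns, cans, bottle tops
for n,pts in {"top":dict(col=(240,170,10),canA=(316,143,18),canB=(110,245,18),bot=(253,133,9)),"scene":dict(col=(246,168,8),canB=(354,272,15),canA=(188,189,14),bot=(208,212,7))}.items():
    for k,(u,v,r) in pts.items():
        P,I=box(n,u,v,r); zt=np.nanpercentile(P[:,2],96); T=P[P[:,2]>zt-.006]
        print(n,k,"ztop",zt.round(3),((np.nanmin(T,0)+np.nanmax(T,0))/2).round(4), np.ptp(T,axis=0).round(3))
# green base plate
I=C["top"]["img"].astype(int);P=C["top"]["P"]
g=(I[...,1]>I[...,2]+20)&(I[...,1]>I[...,0]+20)
for lo,hi in((.012,.032),(.19,.235)):
    m=g&(P[...,2]>lo)&(P[...,2]<hi);Q=P[m];print(lo,len(Q),Q.min(0).round(3),Q.max(0).round(3),np.median(Q[:,2]).round(4))
    print(cv2.minAreaRect(Q[:,:2].astype(np.float32)*1000))
E
```

```text
top knob 154 ztop 0.088 topmean [0.4756 0.0431 0.0854]
top ball 172 ztop 0.316 topmean [0.5974 0.285  0.3129]
  sphere [0.5986 0.2859 0.3018]
top fix 175 ztop 0.088 topmean [0.6339 0.4753 0.0854]
scene knob 81 ztop 0.088 topmean [0.4789 0.0477 0.0858]
scene ball 114 ztop 0.317 topmean [0.6012 0.289  0.3134]
  sphere [0.5967 0.2855 0.3008]
scene fix 141 ztop 0.088 topmean [0.6368 0.4795 0.0862]
top col ztop 0.321 [0.6442 0.2071 0.3198] [0.029 0.028 0.009]
top canA ztop 0.124 [0.732  0.0389 0.1225] [0.061 0.058 0.009]
top canB ztop 0.124 [0.5127 0.4794 0.1226] [0.058 0.061 0.009]
top bot ztop 0.202 [0.7402 0.1795 0.2   ] [0.028 0.028 0.008]
scene col ztop 0.322 [0.6421 0.208  0.3191] [0.028 0.029 0.007]
scene canB ztop 0.125 [0.5126 0.4808 0.1229] [0.058 0.058 0.008]
scene canA ztop 0.124 [0.73   0.0393 0.1225] [0.059 0.061 0.008]
scene bot ztop 0.202 [0.739  0.1793 0.1996] [0.027 0.029 0.008]
0.012 4004 [ 0.449 -0.002  0.012] [0.701 0.417 0.031] 0.0164
((573.9125366210938, 210.26934814453125), (416.739501953125, 248.82916259765625), 86.7661361694336)
0.19 1415 [0.518 0.178 0.196] [0.671 0.238 0.235] 0.2183
((594.9678344726562, 210.398681640625), (56.26397705078125, 151.85702514648438), 85.70416259765625)
```

Request:
servo_tool --moves '[{"x": 0.345,"y": -0.196},{"x": 0.345,"y": -0.196},{"x": 0.345,"y": -0.196},{"x": 0.345,"y": -0.196},{"x": 0.345,"y": -0.196},{"x": 0.345,"y": -0.196},{"x": 0.345,"y": -0.196},{"x": 0.345,"y": -0.196},{"x": 0.345,"y": -0.196},{"x": 0.473,"y": -0.571},{"x": 0.473,"y": -0.571},{"x": 0.473,"y": -0.571},{"x": 0.473,"y": -0.571},{"x": 0.473,"y": -0.571},{"x": 0.473,"y": -0.571},{"x": 0.473,"y": -0.571},{"x": 0.473,"y": -0.571},{"x": 0.473,"y": -0.571},{"x": 0.473,"y": -0.571},{"x": 0.473,"y": -0.571}]' --jaw 0.62

```text
schema error: expected keys x, y, z, yaw
```

Request:
servo_tool --moves '[{"x": 0.345,"y": -0.196,"z": 0,"yaw": 0},{"x": 0.345,"y": -0.196,"z": 0,"yaw": 0},{"x": 0.345,"y": -0.196,"z": 0,"yaw": 0},{"x": 0.345,"y": -0.196,"z": 0,"yaw": 0},{"x": 0.345,"y": -0.196,"z": 0,"yaw": 0},{"x": 0.345,"y": -0.196,"z": 0,"yaw": 0},{"x": 0.345,"y": -0.196,"z": 0,"yaw": 0},{"x": 0.345,"y": -0.196,"z": 0,"yaw": 0},{"x": 0.345,"y": -0.196,"z": 0,"yaw": 0},{"x": 0.473,"y": -0.571,"z": 0,"yaw": 0},{"x": 0.473,"y": -0.571,"z": 0,"yaw": 0},{"x": 0.473,"y": -0.571,"z": 0,"yaw": 0},{"x": 0.473,"y": -0.571,"z": 0,"yaw": 0},{"x": 0.473,"y": -0.571,"z": 0,"yaw": 0},{"x": 0.473,"y": -0.571,"z": 0,"yaw": 0},{"x": 0.473,"y": -0.571,"z": 0,"yaw": 0},{"x": 0.473,"y": -0.571,"z": 0,"yaw": 0},{"x": 0.473,"y": -0.571,"z": 0,"yaw": 0},{"x": 0.473,"y": -0.571,"z": 0,"yaw": 0},{"x": 0.473,"y": -0.571,"z": 0,"yaw": 0}]' --jaw 0.62

```text
clock: 1.77
tcp_pos: [0.477, 0.0545, 0.2399]
tool_rot: [-3.138, -0.002, 0.272]
wrist_force: [-1.1, 0.2, 0.5]
grip_width: 0.617
grip_force: 0.0
```

```bash
cat >> h.py <<'E'
def shift(t,yaw=None):
    s=readout.read_state(); p=s["tcp_pos"]; y0=s["tool_rot"][2]; d=np.array(t)-p
    c,n=np.cos(y0),np.sin(y0)
    return np.round([c*d[0]+n*d[1],n*d[0]-c*d[1],-d[2],0 if yaw is None else y0-yaw],4)
E
python3 - <<'E'
from h import *
img,d,P=cloud("wrist");cv2.imwrite("pics/w1.png",img)
s=readout.read_state();print(s["tcp_pos"],s["tool_rot"],s["joint_vel"].round(3),s["qpos"].round(2))
m=(img.max(2)<60)&(P[...,2]>.078)&(P[...,2]<.094)&(np.hypot(P[...,0]-.477,P[...,1]-.045)<.03)
Q=P[m];print(len(Q),Q.mean(0),((Q.min(0)+Q.max(0))/2),np.ptp(Q,axis=0))
print(shift((.477,.045,.066),.25))
E
```

```text
[0.47700878 0.05010419 0.23961723] [-3.14071887e+00 -4.94460603e-04  2.68732250e-01] [0.045 0.001 0.089 0.011 0.044 0.008 0.029] [ 0.56 -0.02 -0.7   1.84 -0.02  1.32 -1.44]<stdin>:5: RuntimeWarning: Mean of empty slice.
  ret = um.true_divide(
Traceback (most recent call last):
ValueError: zero-size array to reduction operation minimum which has no identity
```

View pics/w1.png

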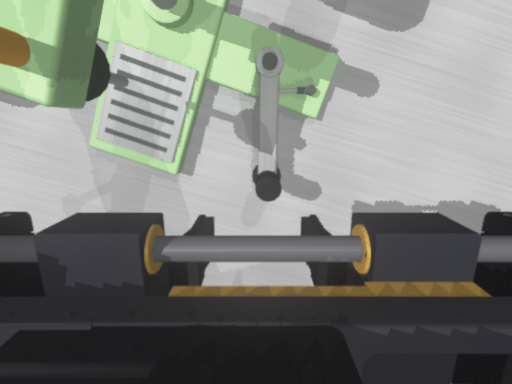

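The wrist view shows the knob top at about (267,185) and the hinge pin at (270,62). The leg lies along the tool's x, so the yaw fits.

```bash
python3 - <<'E'
from h import *
img,d,P=cloud("wrist")
s=readout.read_state();print(s["tcp_pos"],s["tool_rot"][2])
for v,u in((185,267),(180,267),(190,267),(62,270),(120,270)):print(u,v,img[v,u],P[v,u].round(4),d[v,u])
Q=P[168:205,248:288].reshape(-1,3);z=Q[:,2];print(np.nanpercentile(z,[50,80,95,99]))
T=Q[(z>.080)&(z<.095)];print(len(T), T.mean(0) if len(T) else 0,np.ptp(T,axis=0) if len(T) else 0)
print(shift((.477,.045,.066),.25))
E
```

```text
[0.47706397 0.04684091 0.23933477] 0.2641680611371098
267 185 [71 70 70] [0.4774 0.0385 0.0855] 0.30655724
267 180 [69 70 70] [0.4828 0.04   0.085 ] 0.3056569
267 190 [69 68 69] [0.472  0.0369 0.0855] 0.3078739
270 62 [85 90 85] [0.6068 0.0704 0.0435] 0.31428653
270 120 [151 151 150] [0.5459 0.0524 0.0351] 0.33818343
[0.0110955  0.08496642 0.08593418 0.08668995]
536 [0.47479085 0.04098328 0.08499349] [0.02893316 0.02914087 0.00701399]
[-0.0005  0.0018  0.1733  0.0142]
```

Request:
servo_tool --moves '[{"x": -0.001,"y": 0.002,"z": 0.04,"yaw": 0.01},{"x": -0.001,"y": 0.002,"z": 0.08,"yaw": 0.01},{"x": -0.001,"y": 0.002,"z": 0.11,"yaw": 0.01},{"x": -0.001,"y": 0.002,"z": 0.14,"yaw": 0.01},{"x": -0.001,"y": 0.002,"z": 0.16,"yaw": 0.01},{"x": -0.001,"y": 0.002,"z": 0.173,"yaw": 0.01},{"x": -0.001,"y": 0.002,"z": 0.173,"yaw": 0.01},{"x": -0.001,"y": 0.002,"z": 0.173,"yaw": 0.01}]'

```text
clock: 2.53
tcp_pos: [0.4763, 0.0415, 0.0659]
tool_rot: [-3.141, 0.002, 0.248]
wrist_force: [-0.2, -0.9, 1.1]
grip_width: 0.618
grip_force: 0.0
```

```bash
python3 - <<'E'
from h import *
s=readout.read_state();y0=s["tool_rot"][2];print(s["tcp_pos"],y0,s["wrist_force"])
H=np.array([.609,.077]);R=.138
for f in np.linspace(.25,1.6,20)[1:]:
    k=H-R*np.array([np.cos(f),np.sin(f)])
    print(round(f,3),k.round(3),shift([*k,s["tcp_pos"][2]],f).round(3).tolist())
E
```

```text
[0.47631589 0.04149895 0.06589622] 0.24769207220818368 [-0.22024671 -0.94005893  1.08813245]
0.321 [0.478 0.033] [-0.0, 0.008, -0.0, -0.073]
0.392 [0.481 0.024] [0.001, 0.018, -0.0, -0.144]
0.463 [0.486 0.015] [0.002, 0.028, -0.0, -0.216]
0.534 [0.49  0.007] [0.005, 0.037, -0.0, -0.286]
0.605 [ 0.496 -0.002] [0.008, 0.046, -0.0, -0.358]
0.676 [ 0.501 -0.009] [0.012, 0.056, -0.0, -0.429]
0.747 [ 0.508 -0.017] [0.016, 0.064, -0.0, -0.5]
0.818 [ 0.515 -0.024] [0.021, 0.073, -0.0, -0.571]
0.889 [ 0.522 -0.03 ] [0.027, 0.081, -0.0, -0.642]
0.961 [ 0.53  -0.036] [0.033, 0.088, -0.0, -0.713]
1.032 [ 0.538 -0.041] [0.04, 0.096, -0.0, -0.784]
1.103 [ 0.547 -0.046] [0.047, 0.102, -0.0, -0.855]
1.174 [ 0.556 -0.05 ] [0.054, 0.108, -0.0, -0.926]
1.245 [ 0.565 -0.054] [0.062, 0.114, -0.0, -0.997]
1.316 [ 0.574 -0.057] [0.071, 0.119, -0.0, -1.068]
1.387 [ 0.584 -0.059] [0.08, 0.124, -0.0, -1.139]
1.458 [ 0.593 -0.06 ] [0.089, 0.127, -0.0, -1.21]
1.529 [ 0.603 -0.061] [0.098, 0.13, -0.0, -1.281]
1.6 [ 0.613 -0.061] [0.107, 0.133, -0.0, -1.352]
```

Request:
servo_tool --moves '[{"x": 0.0,"y": 0.008,"z": 0,"yaw": -0.073},{"x": 0.001,"y": 0.018,"z": 0,"yaw": -0.144},{"x": 0.002,"y": 0.028,"z": 0,"yaw": -0.216},{"x": 0.005,"y": 0.037,"z": 0,"yaw": -0.286},{"x": 0.008,"y": 0.046,"z": 0,"yaw": -0.358},{"x": 0.012,"y": 0.056,"z": 0,"yaw": -0.429},{"x": 0.016,"y": 0.064,"z": 0,"yaw": -0.5},{"x": 0.021,"y": 0.073,"z": 0,"yaw": -0.571},{"x": 0.027,"y": 0.081,"z": 0,"yaw": -0.642},{"x": 0.033,"y": 0.088,"z": 0,"yaw": -0.713},{"x": 0.04,"y": 0.096,"z": 0,"yaw": -0.784},{"x": 0.047,"y": 0.102,"z": 0,"yaw": -0.855},{"x": 0.054,"y": 0.108,"z": 0,"yaw": -0.926},{"x": 0.062,"y": 0.114,"z": 0,"yaw": -0.997},{"x": 0.071,"y": 0.119,"z": 0,"yaw": -1.068},{"x": 0.08,"y": 0.124,"z": 0,"yaw": -1.139},{"x": 0.089,"y": 0.127,"z": 0,"yaw": -1.21},{"x": 0.098,"y": 0.13,"z": 0,"yaw": -1.281},{"x": 0.105,"y": 0.132,"z": 0,"yaw": -1.33},{"x": 0.105,"y": 0.132,"z": 0,"yaw": -1.33}]'

```text
clock: 4.2
tcp_pos: [0.6134, -0.0605, 0.0681]
tool_rot: [3.138, 0.001, 1.579]
wrist_force: [-0.6, -0.8, -0.2]
grip_width: 0.621
grip_force: 0.0
```

```bash
python3 - <<'E'
from h import *
s=readout.read_state();print(s["tcp_pos"],s["tool_rot"][2],s["wrist_force"],s["qpos"].round(2))
img,d,P=cloud("top");cv2.imwrite("pics/t2.png",img)
E
```

```text
[ 0.61342012 -0.06052997  0.06808145] 1.5788276181322078 [-0.59204866 -0.84047815 -0.19897186] [ 0.67  0.51 -0.78  1.7   0.39  1.09 -0.22]
```

View pics/t2.png

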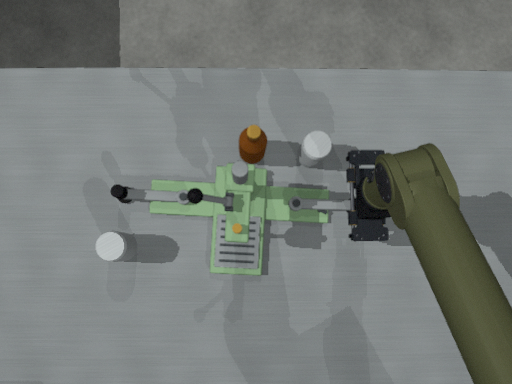

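The leg now points straight to -y, from the hinge at (296,203) to the right under the gripper. Cans and bottle are unmoved. Next I lift, shut the jaws and go above the ball.

Request:
servo_tool --moves '[{"x": 0,"y": 0,"z": -0.04,"yaw": 0},{"x": 0,"y": 0,"z": -0.08,"yaw": 0},{"x": 0,"y": 0,"z": -0.12,"yaw": 0},{"x": 0,"y": 0,"z": -0.16,"yaw": 0},{"x": 0,"y": 0,"z": -0.2,"yaw": 0},{"x": 0,"y": 0,"z": -0.24,"yaw": 0},{"x": 0,"y": 0,"z": -0.28,"yaw": 0},{"x": 0,"y": 0,"z": -0.32,"yaw": 0},{"x": 0,"y": 0,"z": -0.33,"yaw": 0},{"x": 0,"y": 0,"z": -0.33,"yaw": 0}]'

```text
clock: 5.08
tcp_pos: [0.6121, -0.0585, 0.4015]
tool_rot: [3.134, 0.001, 1.578]
wrist_force: [0.4, -0.7, -1.1]
grip_width: 0.619
grip_force: 0.0
```

Request:
servo_tool --moves '[{"x": 0.04,"y": -0.002,"z": 0,"yaw": 0.01},{"x": 0.08,"y": -0.004,"z": 0,"yaw": 0.02},{"x": 0.12,"y": -0.006,"z": 0,"yaw": 0.03},{"x": 0.16,"y": -0.008,"z": 0,"yaw": 0.04},{"x": 0.2,"y": -0.01,"z": 0,"yaw": 0.05},{"x": 0.24,"y": -0.012,"z": 0,"yaw": 0.06},{"x": 0.28,"y": -0.013,"z": 0,"yaw": 0.07},{"x": 0.31,"y": -0.013,"z": 0,"yaw": 0.07},{"x": 0.335,"y": -0.013,"z": 0,"yaw": 0.07},{"x": 0.347,"y": -0.013,"z": 0,"yaw": 0.07},{"x": 0.347,"y": -0.013,"z": 0,"yaw": 0.07},{"x": 0.347,"y": -0.013,"z": 0,"yaw": 0.07},{"x": 0.347,"y": -0.013,"z": 0,"yaw": 0.07}]' --jaw 0

```text
clock: 6.17
tcp_pos: [0.5956, 0.2861, 0.3958]
tool_rot: [-3.141, 0.002, 1.508]
wrist_force: [-0.7, -0.8, 0.0]
grip_width: 0.007
grip_force: 0.0
```

```bash
python3 - <<'E'
from h import *
s=readout.read_state();print(s["clock"],s["tcp_pos"],s["tool_rot"],s["wrist_force"],s["qpos"].round(2),s["grip_width"])
img,d,P=cloud("scene");cv2.imwrite("pics/s3.png",img)
T,_,Q=cloud("top")
I=img.astype(int)
B=P[(I.max(2)<45)&(P[...,2]>.27)&(P[...,2]<.33)&(np.hypot(P[...,0]-.598,P[...,1]-.29)<.03)];print(len(B),B.mean(0) if len(B) else 0)
K=Q[(T.max(2)<45)&(Q[...,2]>.078)&(Q[...,2]<.093)&(np.hypot(Q[...,0]-.605,Q[...,1]+.061)<.04)];print("knob",len(K),K.mean(0) if len(K) else 0)
print(shift((.598,.286,.336),1.508))
E
```

```text
6.1667 [0.59556647 0.28606846 0.39578207] [-3.14118457e+00  2.03267118e-03  1.50758100e+00] [-0.7168119  -0.7919459   0.02541858] [ 0.1   0.46 -0.93  1.11  0.37  1.73 -0.77] 0.00655520766898064
79 [0.60205569 0.29123141 0.30967249]
knob 125 [ 0.60581688 -0.06023337  0.08509653]
[ 0.0004  0.0021  0.0603 -0.0015]
```

View pics/s3.png

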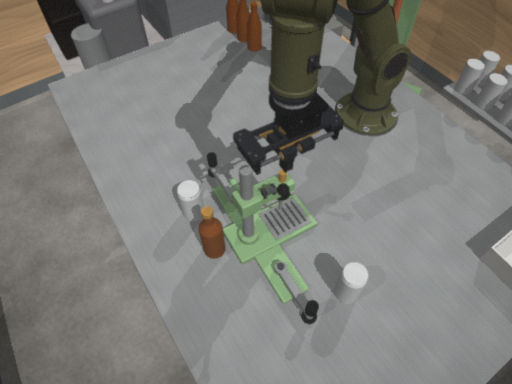

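The knob measures (0.606, -0.060), which is the end stop. The shut fingers at (286,160) stand above the ball at (283,191). Next is the press, following the lever's arc.

Request:
servo_tool --moves '[{"x": 0,"y": 0.003,"z": 0.03,"yaw": 0},{"x": 0,"y": 0.003,"z": 0.055,"yaw": 0},{"x": 0.001,"y": 0.003,"z": 0.0625,"yaw": 0},{"x": 0.007,"y": 0.003,"z": 0.0685,"yaw": 0},{"x": 0.013,"y": 0.003,"z": 0.075,"yaw": 0},{"x": 0.019,"y": 0.003,"z": 0.082,"yaw": 0},{"x": 0.0235,"y": 0.003,"z": 0.09,"yaw": 0},{"x": 0.0275,"y": 0.003,"z": 0.098,"yaw": 0},{"x": 0.0305,"y": 0.003,"z": 0.1065,"yaw": 0},{"x": 0.033,"y": 0.003,"z": 0.115,"yaw": 0},{"x": 0.034,"y": 0.003,"z": 0.124,"yaw": 0},{"x": 0.0345,"y": 0.003,"z": 0.13,"yaw": 0},{"x": 0.0345,"y": 0.003,"z": 0.134,"yaw": 0},{"x": 0.0345,"y": 0.003,"z": 0.136,"yaw": 0},{"x": 0.0345,"y": 0.003,"z": 0.136,"yaw": 0},{"x": 0.0345,"y": 0.003,"z": 0.136,"yaw": 0}]'

```text
clock: 7.6
tcp_pos: [0.6, 0.3219, 0.2628]
tool_rot: [3.141, 0.0, 1.509]
wrist_force: [-3.5, -1.9, 11.0]
grip_width: 0.003
grip_force: 5.5
```

Request:
servo_tool --moves '[{"x": 0,"y": 0,"z": -0.03,"yaw": 0},{"x": 0,"y": 0,"z": -0.07,"yaw": 0},{"x": 0,"y": 0,"z": -0.11,"yaw": 0},{"x": 0,"y": 0,"z": -0.15,"yaw": 0},{"x": 0,"y": -0.04,"z": -0.15,"yaw": 0},{"x": 0,"y": -0.08,"z": -0.15,"yaw": 0},{"x": 0,"y": -0.1,"z": -0.15,"yaw": 0},{"x": 0,"y": -0.1,"z": -0.15,"yaw": 0},{"x": 0,"y": -0.1,"z": -0.15,"yaw": 0}]'

```text
clock: 8.35
tcp_pos: [0.4999, 0.3277, 0.4108]
tool_rot: [3.139, 0.002, 1.51]
wrist_force: [0.6, -0.2, -0.1]
grip_width: 0.004
grip_force: 0.0
```

```bash
python3 - <<'E'
from h import *
s=readout.read_state();print(s["clock"],s["tcp_pos"],s["wrist_force"])
img,d,P=cloud("scene");cv2.imwrite("pics/s4.png",img)
B=P[(img.max(2)<45)&(P[...,2]>.2)&(P[...,2]<.33)&(np.hypot(P[...,0]-.6,P[...,1]-.32)<.03)];print(len(B),B.mean(0) if len(B) else 0,B[:,2].max() if len(B) else 0)
T,_,Q=cloud("top")
K=Q[(T.max(2)<45)&(Q[...,2]>.078)&(Q[...,2]<.093)&(np.hypot(Q[...,0]-.605,Q[...,1]+.061)<.04)];print("knob",len(K),K.mean(0) if len(K) else 0)
E
```

```text
8.35 [0.49986807 0.32773654 0.41084092] [ 0.63304756 -0.2248187  -0.09690225]
60 [0.60451982 0.32365433 0.24083947] 0.24745085985056003
knob 125 [ 0.60599078 -0.06013701  0.08514146]
```

View pics/s4.png

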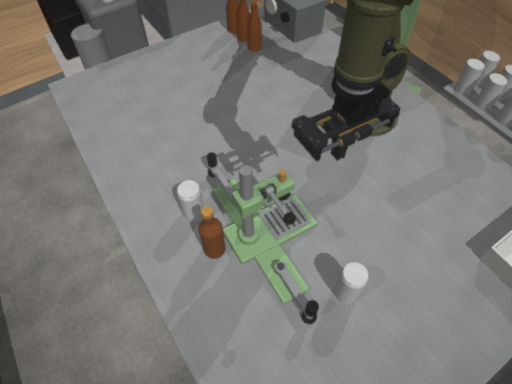

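The ball, at (289,218), is now down with its top at 0.247 m, which is level. The leg knob at (212,160) is at its stop, the cans and bottle are in place and the arm is clear.

```bash
python3 -c "
from workcell import order;print(order.job_done())"
```

```text
the job is handed in; nothing more can be done
None
```

The stabiliser leg is out on its end stop and the clamp lever is fully down. The cans and bottle stand where they were, the arm is clear of everything, and the job is handed in; no verdict was returned.

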